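# Complete the air-horn set and close the rack

### The job

The engine takes two tall and two short air horns, but one bay of the rack is still empty. See which kind is missing, slide one of that kind along the bench (never lift it or knock one over) fully home into the empty bay against the back rail, and then swing the wire bail right down across the front of the set. Leave the horns not needed standing upright, and the other things on the bench alone.

Things in the scene. Friction and masses are not known exactly. Their poses are not given: they have to be found in the camera images.
- tall1: black plastic funnel (air horn) upright on an aluminium base ring 64 mm diameter x 12 mm high; neck 43 mm, flaring to a 57 mm bell; TALL kind, 72 mm high; about 0.16 kg. Origin: centre of underside. Starts in the rack, in any bay.
- tall2: black plastic funnel (air horn) upright on an aluminium base ring 64 mm diameter x 12 mm high; neck 43 mm, flaring to a 57 mm bell; TALL kind, 72 mm high; about 0.16 kg. Origin: centre of underside. Starts either in the rack, in any bay, or far off at the right end of the bench (then not needed).
- tall3: black plastic funnel (air horn) upright on an aluminium base ring 64 mm diameter x 12 mm high; neck 43 mm, flaring to a 57 mm bell; TALL kind, 72 mm high; about 0.16 kg. Origin: centre of underside. Starts loose on the bench, in front of the left or the right end of the rack, nearer the robot; the bench between it and the rack's mouths is clear.
- short1: black plastic funnel (air horn) upright on an aluminium base ring 64 mm diameter x 12 mm high; neck 43 mm, flaring to a 57 mm bell; SHORT kind, 44 mm high; about 0.13 kg. Origin: centre of underside. Starts in the rack, in any bay.
- short2: black plastic funnel (air horn) upright on an aluminium base ring 64 mm diameter x 12 mm high; neck 43 mm, flaring to a 57 mm bell; SHORT kind, 44 mm high; about 0.13 kg. Origin: centre of underside. Starts either in the rack, in any bay, or far off at the right end of the bench (then not needed).
- short3: black plastic funnel (air horn) upright on an aluminium base ring 64 mm diameter x 12 mm high; neck 43 mm, flaring to a 57 mm bell; SHORT kind, 44 mm high; about 0.13 kg. Origin: centre of underside. Starts loose on the bench, in front of the left or the right end of the rack, nearer the robot; the bench between it and the rack's mouths is clear.
- rack: fixed aluminium rack, 318 mm wide: 4 bays open to the robot, no floor. Back rail 30 mm high, inner face 33.5 mm behind the bay centres; fences 22 mm high, 6 mm thick, 78 mm pitch (bays 72 mm wide), ending 13 mm in front of the bay centres (a seated base ring stands out 19 mm further). Origin on the bench, mid-row, on the line of bay centres; x into the bays, y left along the row. Three bays start filled.
- bay1 (a point): on the bench at the centre of bay 1 of the rack (1 is leftmost, +y); a horn pushed home against the back rail has its origin about 1 mm behind this point and up to 4 mm to either side
- bay2 (a point): on the bench at the centre of bay 2 of the rack (1 is leftmost, +y); a horn pushed home against the back rail has its origin about 1 mm behind this point and up to 4 mm to either side
- bay3 (a point): on the bench at the centre of bay 3 of the rack (1 is leftmost, +y); a horn pushed home against the back rail has its origin about 1 mm behind this point and up to 4 mm to either side
- bay4 (a point): on the bench at the centre of bay 4 of the rack (1 is leftmost, +y); a horn pushed home against the back rail has its origin about 1 mm behind this point and up to 4 mm to either side
- bail (a joint): angle of the wire bail, rad: 0 = closed, on a hard stop, bar across the front of the horns; grows as it swings up and back; 1.57 upright, 2.0 at most. Starts raised, leaning back. Hinge line parallel to the rack's y, 46 mm behind the bay centres, 30 mm above the bench. Stiff: stays where it is left; 1 to 3 N at the bar moves it. A horn far from home blocks it.
- bail_bar (a point): middle of the bail's cross bar, a straight round steel bar 8 mm thick and 336 mm long parallel to the rack's y, on its axis, 111 mm from the hinge line; closed, it is 65 mm in front of the bay centres and 30 mm above the bench. It clears the seated horns as it swings.
- wrench_a: bystander: combination wrench, 130 mm long, lying flat at the left, by the brush. Leave alone.
- wrench_b: bystander: combination wrench, 140 mm long, lying flat near the mug. Leave alone.
- carton: bystander: closed cardboard carton 100 x 130 x 80 mm high, beyond the left end of the rack. Leave alone.
- cleaner: bystander: grey can, 66 mm diameter, 160 mm high, beyond the right end of the rack. Leave alone.
- mug: bystander: glass mug, 80 mm diameter, 110 mm high, at the right. Leave alone.
- brush: bystander: hand brush 170 mm long, lying at the left. Leave alone.
- oil: bystander: grey plastic bottle, 56 mm diameter, 130 mm high, behind the left end of the rack. Leave alone.
Mind the look-alikes: they are no part of the job. What is shaped like the tall3 but orange is not meant.

How it is judged:
By the outcome, as a careful person would: the job done as asked, in the order asked, and still so for the second after the job is handed in, with the robot touching nothing.
It also fails if it takes over 64 s, if anything falls off the work surface, if the arm or the gripper's body presses on something with over 40 N, if the wrist force passes 120 N, or if a joint passes its speed limit or range.

### The arm

A 6-joint arm with a two-finger parallel gripper is mounted at the origin on the work surface. World frame = base frame: x ahead of the robot, y to its left, z up, the work surface at z = 0. Lengths are in m, angles in degrees, forces in N, time in s.
With the tool pointing down it reaches from about 0.25 to 0.725 m from the base axis. Payload 9.7 kg.
Tool frame: the origin (TCP) lies on the centre line of the jaws, within the pads' length; the fingertips stand tip_reach ahead of it and the grasp point (between the pads) lies 2 mm behind it (tip_reach is the distance from the TCP to the fingertips, in m); z points along the fingers, y is the direction in which the jaws open and shut (so a half turn about z gives the same grasp; the last joint's range is limited). The gripper opens to 85 mm and grips with 20 to 120 N. Pads are 22 mm wide; open, the fingers measure 114 mm over their backs; the gripper's body (76 mm by 85 mm) begins 54 mm behind the grasp point. The pads swing forward as they close: fully open they stand 13 mm farther back than shut.
Start: joints at [75.115, 4.979, 10.078, 95.1, 0, 90], TCP at [0.141, 0.532, 0.248] pointing down, gripper open.
Joint ranges: [-179.16, 179.16], [-48.56, 103.87], [-65.8, 70.77], [-126.05, 130.52], [-82.76, 87.17], [-180, 180]. Speed limits (degrees/s): [127.2, 127.2, 147.25, 180, 180, 180].

### API

Orientations are given as [roll, pitch, yaw] about the fixed x, y, z axes, in that order (R = Rz(yaw) Ry(pitch) Rx(roll)).
In Python, from workcell import get_obs, camera, calibration, job_done, tip_reach gives the robot as it stands.
- The arm moves only by the tool apply_moves, never from a script. Its argument "rows" is a list of rows, each a list of 7 numbers: the shift along the world's x, y, z in mm, then the turn, a rotation vector about the world's x, y, z in degrees, then the closure, from 0 (fully open) to 1 (shut). A call has 1 to 20 rows; each row shifts and turns the commanded pose from where the row before left it; what a row does not reach is not made up. A row lasts 1/8 s, in which the tool goes at most 62.5 mm and 10.7 degrees, less where a joint would pass 70% of its speed; a pose out of reach is approached as far as the arm can. A call with a gripper value outside its range is refused whole. The fingers move at their own pace and stop on an object; "grip_force" is the grip in N (left out, the last holds). Time passes only in rows, so rows that do not move let the fingers close. It gives the time, the measured TCP pose, the force and the opening at its end, in the units of the state.
- get_obs(): the state, without advancing time (a new reading comes with each control period).
- camera(name): name is "scene" or "top" or "wrist"; returns the picture (420x560x3 uint8, red, green, blue); there is no depth.
- calibration(name): a dict with "intrinsics" (3x3 intrinsics, pixels), "dist" ([k1, k2, p1, p2, k3] as OpenCV has them; the pictures are not rectified), "T" (4x4, takes a point from camera to world coordinates); the wrist camera has in their place "mount" (4x4, takes a point from camera to tool coordinates, whose origin is the TCP and whose axes are the flange's). Camera axes: x right, y down, z forward; pixel columns grow to the right and rows downward; lengths in m; the calibration is good to about 2 mm. A picture is of the moment at which its call begins: read the wrist's pose just before it. calibration takes no time and is no camera call.
- job_done(): hands the job in, once; it reports no verdict.
The state is a dict: "time": time; "q": joint angles; "qd": joint speeds; "joint_efforts": joint torques, N m; "ee_pos": TCP position; "tcp_rot": TCP orientation; "wrist_force": force on the tool from outside, world axes, zero at the start; "torque": the same for the moment, N m; "opening": finger opening in m.
Only numpy, scipy, OpenCV 4.12 (cv2) and the standard library are available. Lean on these libraries where they do the work, as an engineer would, in place of code of your own. Each camera call takes 0.05 s, during which the arm holds its last target.

## Working session

There is one attempt and no reset: what is moved stays moved. The work goes in short steps, Python scripts to look and compute and a tool call to move; the robot and the scene stay as the last step left them, time stands still between calls to the robot, and variables do not carry over. Pictures are saved under pics/ and viewed, and the job is handed in when it is done.

Besides the shell and the picture viewer there is one more tool, called after ">>>" as a command line: name --pt "numbers of a row" for each row, then --argument value for the rest. apply_moves: Moves the arm, as the interface text tells. Its arguments: {"type":"object","properties":{"rows":{"type":"array","items":{"type":"array","items":{"type":"number"}}},"grip_force":{"type":"number"}},"required":["rows"]}

```bash
mkdir -p pics; cat > h.py <<'E'
import numpy as np, cv2
from workcell import *
def save(name,fn):
    im=camera(name); cv2.imwrite('pics/'+fn,im[:,:,::-1]); np.save('pics/'+fn[:-4]+'.npy',im); return im
def ray(name,uv,T=None):
    c=calibration(name); K=np.array(c['intrinsics']);d=np.array(c['dist'])
    T=np.array(c['T']) if T is None else T
    p=cv2.undistortPoints(np.array(uv,float).reshape(-1,1,2),K,d).reshape(-1,2)
    v=np.c_[p,np.ones(len(p))]@T[:3,:3].T
    return T[:3,3],v
def plane(name,uv,z,T=None):
    o,v=ray(name,uv,T); s=(z-o[2])/v[:,2]; return o+v*s[:,None]
def proj(name,P):
    c=calibration(name);T=np.linalg.inv(np.array(c['T']))
    return cv2.projectPoints(np.array(P,float).reshape(-1,1,3),cv2.Rodrigues(T[:3,:3])[0],T[:3,3],np.array(c['intrinsics']),np.array(c['dist']))[0].reshape(-1,2)
E
python3 - <<'E'
from h import *
save('scene','s0.png');save('top','t0.png')
o=get_obs();print(o);print(tip_reach() if callable(tip_reach) else tip_reach)
for n in('scene','top'):print(calibration(n))
E
```

```text
{'time': 0.1, 'q': array([ 7.51142179e+01,  5.00900501e+00,  1.00383589e+01,  9.50968037e+01,
       -1.99708085e-03,  9.00001285e+01]), 'qd': array([ 0.06592652, -0.17288007,  0.10149931, -0.00331217,  0.04205886,
        0.05324839]), 'joint_efforts': array([-2.49862924e-04, -5.21558189e+01,  4.65656698e+01,  1.59658300e-02,
       -2.03744946e-06, -1.32046063e-05]), 'ee_pos': array([0.1412571 , 0.53137751, 0.24763811]), 'tcp_rot': array([-1.79932550e+02,  1.99723077e-03,  1.65114092e+02]), 'wrist_force': array([-0.78293426, -0.05984933,  0.65281434]), 'torque': array([0.03305388, 0.01030057, 0.05786604]), 'opening': 0.08528305504957498}
0.017
{'intrinsics': array([[513.44187716,   0.        , 281.44005514],
       [  0.        , 513.44187716, 213.31575394],
       [  0.        ,   0.        ,   1.        ]]), 'dist': array([-0.12081308,  0.        ,  0.        ,  0.        ,  0.        ]), 'T': array([[-0.85809396,  0.39644733, -0.32634991,  1.01600679],
       [ 0.51326874,  0.6434429 , -0.56792291,  0.8620001 ],
       [-0.01516399, -0.65483643, -0.75561849,  1.22603864],
       [ 0.        ,  0.        ,  0.        ,  1.        ]])}
{'intrinsics': array([[438.41512488,   0.        , 283.23628186],
       [  0.        , 438.41512488, 213.04682917],
       [  0.        ,   0.        ,   1.        ]]), 'dist': array([-0.09629238,  0.        ,  0.        ,  0.        ,  0.        ]), 'T': array([[ 0.00747281, -0.98545441,  0.16977562,  0.27892239],
       [-0.99994322, -0.00865394, -0.0062181 , -0.01421295],
       [ 0.00759689, -0.16971951, -0.98546313,  1.33892363],
       [ 0.        ,  0.        ,  0.        ,  1.        ]])}
```

View pics/s0.png

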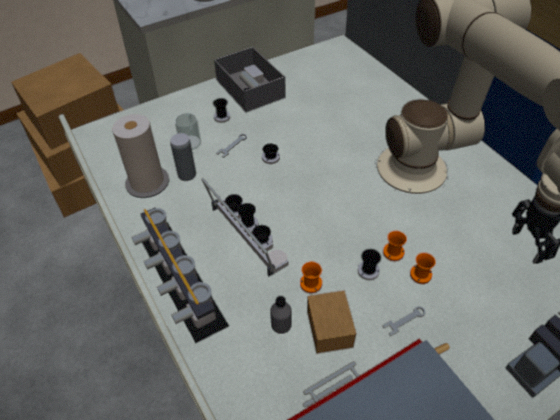

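View pics/t0.png

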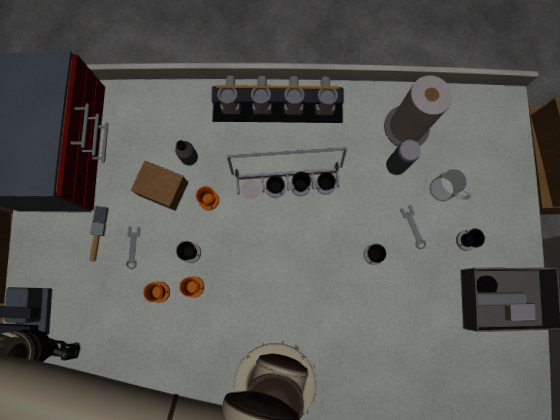

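```bash
python3 - <<'E'
import numpy as np,cv2
s=np.load('pics/s0.npy');t=np.load('pics/t0.npy')
def g(im): return np.clip(255*(im/255.)**0.6,0,255).astype(np.uint8)[:,:,::-1]
a=cv2.resize(g(s[170:280,190:300]),None,fx=7,fy=5.4,interpolation=cv2.INTER_CUBIC);cv2.imwrite('pics/c1.png',a[:600,:800])
b=[cv2.resize(g(s[v-30:v+30,u-30:u+30]),(260,260),interpolation=cv2.INTER_CUBIC) for u,v in((221,110),(270,153),(370,263))]
c=[cv2.resize(g(t[v-30:v+30,u-30:u+30]),(260,260),interpolation=cv2.INTER_CUBIC) for u,v in((470,240),(375,253),(188,251))]
cv2.imwrite('pics/c2.png',np.vstack([np.hstack(b),np.hstack(c)]))
cv2.imwrite('pics/c3.png',cv2.resize(g(t[140:210,215:355]),(800,400),interpolation=cv2.INTER_CUBIC))
E
```

```text
(no output)
```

View pics/c1.png

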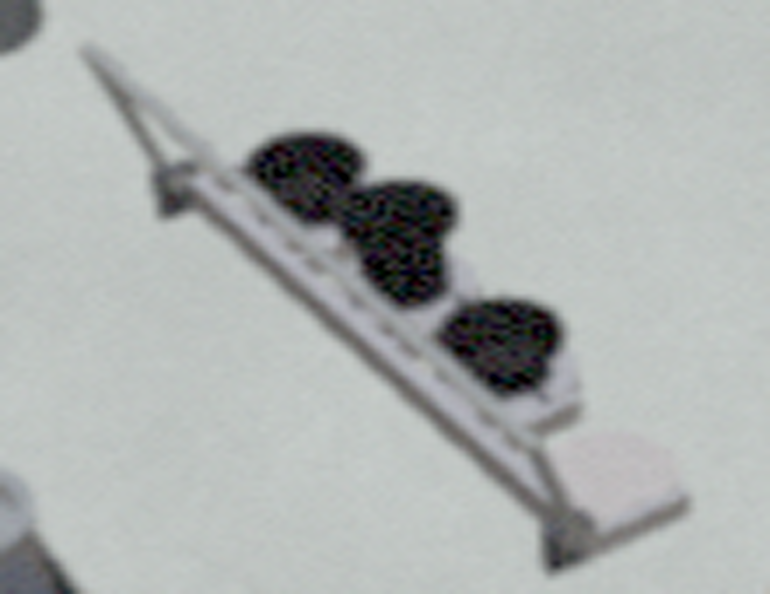

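View pics/c2.png

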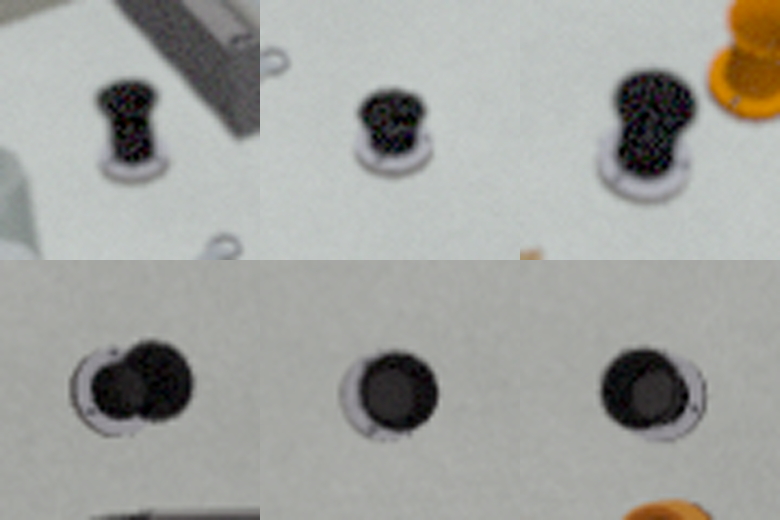

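View pics/c3.png

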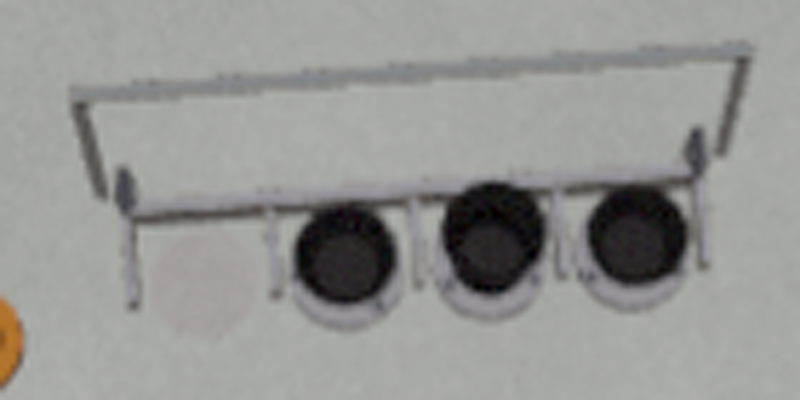

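```bash
python3 - <<'E'
from h import *
k=800/140
px=np.array([(134,305),(276,297),(419,285),(561,276),(704,267)])/k+[215,140]
P=plane('top',px,0.022);print('tips',P.round(4))
d=np.array([[205,285]])/k+[215,140]
print('disc',plane('top',d,0).round(4))
# bail bar ends
b=np.array([(72,94),(752,49)])/k+[215,140]
for r in(plane('top',b,.13),):print('bar',r.round(4))
m=P.mean(0);A=np.polyfit(P[:,1],P[:,0],1);print(A,np.degrees(np.arctan(A[0])))
dr=np.linalg.norm(np.diff(P[:,:2],axis=0),axis=1);print(dr)
t=np.load('pics/t0.npy').astype(int)
# ring mask near tall3
sub=t[225:280,160:215]
bg=np.median(sub.reshape(-1,3),0);print(bg)
dif=np.abs(sub-bg).max(2)
for th in(14,25):
  mask=(dif>th)&~((sub[:,:,0]-sub[:,:,2])>50)
  n,l,s,c=cv2.connectedComponentsWithStats(mask.astype(np.uint8));print(th,[(s[i].tolist(),c[i].round(1)+[160,225]) for i in range(1,n) if s[i][4]>30])
# other things
for n,uv in dict(orange1=(207,200),orange2=(191,290),orange3=(156,294),short3=(373,254),carton=(160,185)).items(): print(n,plane('top',[uv],0).round(3))
E
```

```text
tips [[ 0.5659  0.1156  0.022 ]
 [ 0.571   0.0392  0.022 ]
 [ 0.5783 -0.0376  0.022 ]
 [ 0.584  -0.1142  0.022 ]
 [ 0.5898 -0.1917  0.022 ]]
disc [[0.5823 0.0791 0.    ]]
bar [[ 0.6505  0.139   0.13  ]
 [ 0.6776 -0.2033  0.13  ]]
[-0.07907742  0.5748177 ] -4.521393378963289
[0.07648869 0.07723589 0.07678761 0.07767785]
[125. 127. 123.]
14 [([16, 15, 26, 24, 453], array([188.1, 251.3]))]
25 [([16, 16, 25, 22, 432], array([188. , 251.4]))]
orange1 [[0.549 0.216 0.   ]]
orange2 [[0.271 0.255 0.   ]]
orange3 [[0.257 0.361 0.   ]]
short3 [[ 0.384 -0.299  0.   ]]
carton [[0.596 0.367 0.   ]]
```

```bash
python3 - <<'E'
from h import *
k=800/140
px=np.array([(134,305),(276,297),(419,285),(561,276),(704,267)])/k+[215,140]
P=plane('top',px,0.004)
A=np.polyfit(P[:,1],P[:,0],1);th=-np.arctan(A[0])
ex=np.array([np.cos(th),np.sin(th)]);ey=np.array([-ex[1],ex[0]])
c=P[:,:2].mean(0)+.013*ex
print('rack',c,np.degrees(th),np.linalg.norm(np.diff(P[:,:2],axis=0),axis=1))
for i in range(4):print('bay',i+1,(c+ey*(.117-.078*i)).round(4))
# ring centres by grey-white mask fit, scene & top
for n,f,(u,v),r in(('top','t0',(188,251),20),('scene','s0',(370,265),22)):
  im=np.load(f'pics/{f}.npy').astype(int)[v-r:v+r,u-r:u+r]
  big=cv2.resize(im.astype(np.uint8),None,fx=6,fy=6,interpolation=cv2.INTER_CUBIC)
  big=np.clip(255*(big/255.)**.6*1.1,0,255).astype(np.uint8)[:,:,::-1].copy()
  cv2.imwrite(f'pics/r_{n}.png',cv2.resize(big,None,fx=2,fy=2))
  dk=im.max(2)<40
  n2,l,s,cc=cv2.connectedComponentsWithStats(dk.astype(np.uint8));i=1+s[1:,4].argmax();print(n,'dark bbox',s[i],cc[i]+[u-r,v-r])
E
```

```text
rack [ 0.59484705 -0.03704021] 4.52139337896327 [0.07753416 0.07829157 0.07783716 0.07873957]
bay 1 [0.5856 0.0796]
bay 2 [0.5918 0.0018]
bay 3 [ 0.5979 -0.0759]
bay 4 [ 0.6041 -0.1537]
top dark bbox [  9  11  20  18 289] [186.25605536 250.75778547]
scene dark bbox [ 14   7  18  24 319] [369.95297806 260.68338558]
```

View pics/r_top.png

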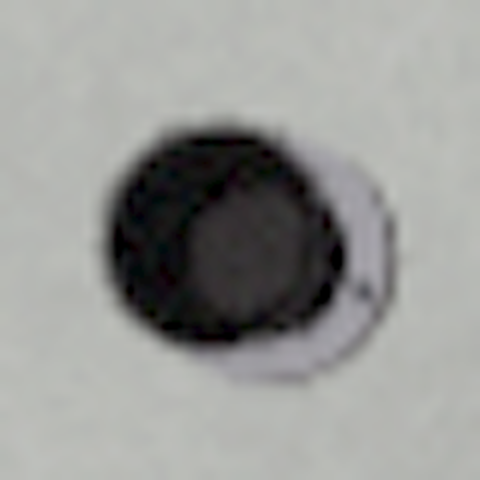

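View pics/r_scene.png

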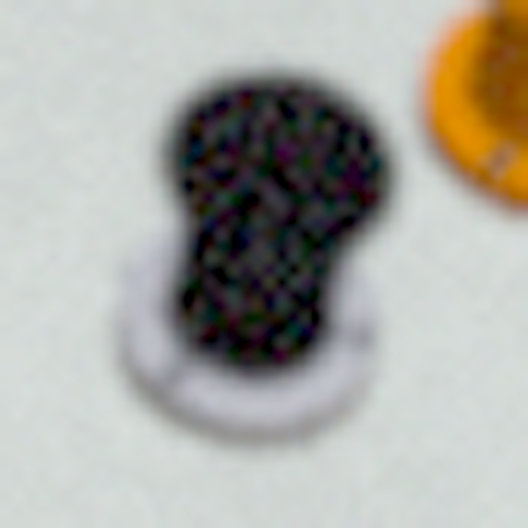

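```bash
python3 - <<'E'
from h import *
print(plane('top',[(186.2,250.1)],.071),plane('top',[(189.8,251.7)],.01))
print(plane('scene',[(348+278/12-.5,243+162/12-.5)],.071),plane('scene',[(348+246/12-.5,243+ 325/12-.5)],.01))
E
```

```text
[[0.38572625 0.25870111 0.071     ]] [[0.38612326 0.2605999  0.01      ]]
[[0.38653679 0.25874989 0.071     ]] [[0.38907065 0.26138243 0.01      ]]
```

Candidates (top view): black tall at (188,251), black short at (375,253), far-right black tall at (470,240), and orange look-alikes at (207,197), (191,287) and (156,292). The rack holds short, tall, short with bay 1 empty, so a tall is missing. I choose the black tall at (188,251); the close crops confirm it.

>>> apply_moves --pt "27 -28 -11 0 0 -5.5 0.5" --pt "27 -28 -11 0 0 -5.5 0.5" --pt "27 -28 -11 0 0 -5.5 0.5" --pt "27 -28 -11 0 0 -5.5 0.5" --pt "27 -28 -11 0 0 -5.5 0.5" --pt "27 -28 -11 0 0 -5.5 0.5" --pt "27 -28 -11 0 0 -5.5 0.5" --pt "28 -28 -11 0 0 -5.2 0.5" --pt "0 0 0 0 0 0 0.5"

```text
time: 1.23
ee_pos: [0.3591, 0.3057, 0.1592]
tcp_rot: [-179.9, 0.0, 121.2]
wrist_force: [0.2, 0.7, 0.4]
opening: 0.0428
```

```bash
python3 - <<'E'
from h import *
o=get_obs();print(o['q'],o['ee_pos'],o['tcp_rot'],o['opening'],calibration('wrist'));save('wrist','w1.png')
E
```

```text
[ 4.04141607e+01 -6.50704766e+00 -1.11412489e+01  8.54743213e+01
 -1.75195310e-02  9.92306064e+01] [0.35914316 0.30570024 0.15916054] [-1.79895693e+02  3.47005607e-02  1.21183602e+02] 0.04284711402436424 {'intrinsics': array([[295.54192009,   0.        , 277.04395828],
       [  0.        , 295.54192009, 214.59325902],
       [  0.        ,   0.        ,   1.        ]]), 'dist': array([-0.0216202,  0.       ,  0.       ,  0.       ,  0.       ]), 'mount': array([[ 4.87517629e-06, -9.54565536e-01, -2.98001071e-01,
         7.52840695e-02],
       [ 9.99999881e-01, -1.40520748e-04,  4.66479662e-04,
        -8.15424091e-04],
       [-4.87160742e-04, -2.98001038e-01,  9.54565422e-01,
        -1.26828915e-01],
       [ 0.00000000e+00,  0.00000000e+00,  0.00000000e+00,
         1.00000000e+00]])}
```

View pics/w1.png

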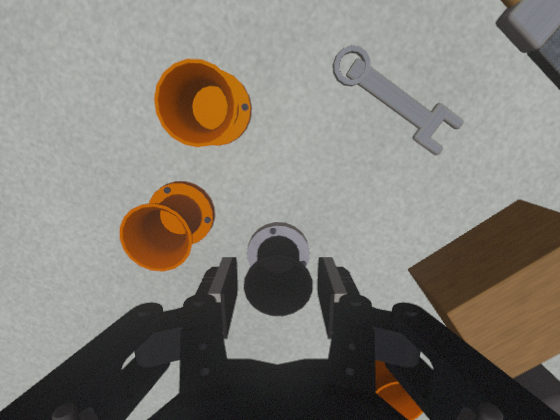

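```bash
cat >> h.py <<'E'
from scipy.spatial.transform import Rotation as Ro
def wT():
    o=get_obs();T=np.eye(4);T[:3,:3]=Ro.from_euler('xyz',o['tcp_rot'],degrees=True).as_matrix();T[:3,3]=o['ee_pos']
    return T@np.array(calibration('wrist')['mount'])
E
python3 - <<'E'
from h import *
T=wT();print(T[:3,3])
print('ring',plane('wrist',[(279,254)],.012,T),plane('wrist',[(279,222)],.012,T),'bell',plane('wrist',[(278,285)],.072,T))
print('orange',plane('wrist',[(184,212)],.012,T))
E
```

```text
[0.31885797 0.3706772  0.28658689]
ring [[0.38674959 0.26253412 0.012     ]] [[0.36884889 0.29182989 0.012     ]] bell [[0.385767   0.26191735 0.072     ]]
orange [[0.28454608 0.25252942 0.012     ]]
```

>>> apply_moves --pt "0 0 -25 0 0 0 0.5" --pt "0 0 -25 0 0 0 0.5" --pt "0 0 -25 0 0 0 0.5" --pt "0 0 -25 0 0 0 0.5" --pt "0 0 -20 0 0 0 0.5" --pt "0 0 -12 0 0 0 0.5" --pt "0 0 -3 0 0 0 0.5" --pt "0 0 0 0 0 0 0.5"

```text
time: 2.28
ee_pos: [0.3584, 0.3079, 0.0258]
tcp_rot: [180.0, -0.0, 121.4]
wrist_force: [0.7, 0.1, -0.0]
opening: 0.0426
```

```bash
python3 - <<'E'
from h import *
save('wrist','w2.png');save('scene','s2.png')
s=np.load('pics/s2.npy');cv2.imwrite('pics/s2c.png',cv2.resize(s[190:310,300:460],(800,600),interpolation=cv2.INTER_CUBIC)[:,:,::-1])
E
```

```text
(no output)
```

View pics/w2.png

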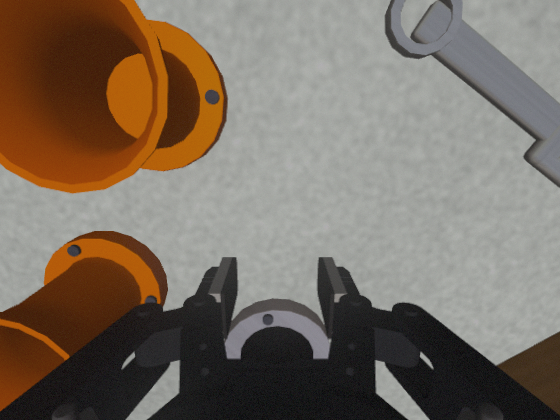

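View pics/s2c.png

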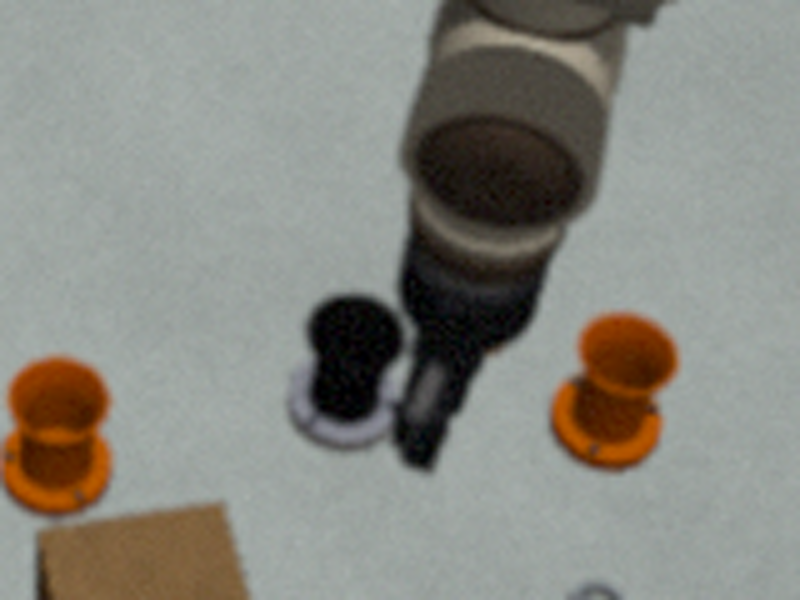

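>>> apply_moves --pt "0 0 -3 0 0 0 0.5" --pt "0 0 -1 0 0 0 0.5" --pt "5.2 -8.5 0 0 0 0 0.5" --pt "5.2 -8.5 0 0 0 0 0.5" --pt "5.2 -8.5 0 0 0 0 0.5" --pt "5.2 -8.5 0 0 0 0 0.5" --pt "5.2 -8.5 0 0 0 0 0.5" --pt "5.2 -8.5 0 0 0 0 0.5" --pt "0 0 0 0 0 0 0.5"

```text
time: 3.5
ee_pos: [0.3898, 0.2559, 0.0212]
tcp_rot: [-180.0, 0.0, 121.4]
wrist_force: [-0.2, 0.6, -0.6]
opening: 0.0427
```

```bash
python3 - <<'E'
from h import *
save('wrist','w3.png');save('scene','s3.png')
s=np.load('pics/s3.npy');cv2.imwrite('pics/s3c.png',cv2.resize(s[190:310,300:460],(800,600),interpolation=cv2.INTER_CUBIC)[:,:,::-1])
E
```

```text
(no output)
```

View pics/w3.png

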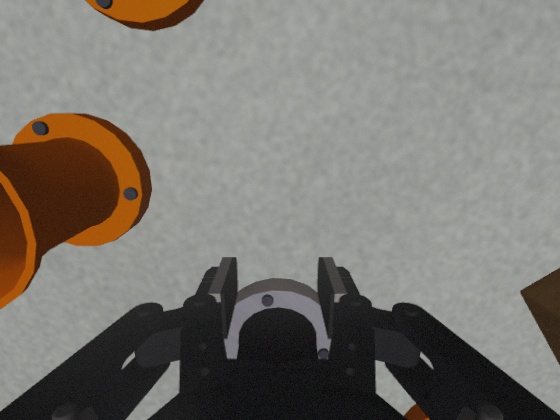

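View pics/s3c.png

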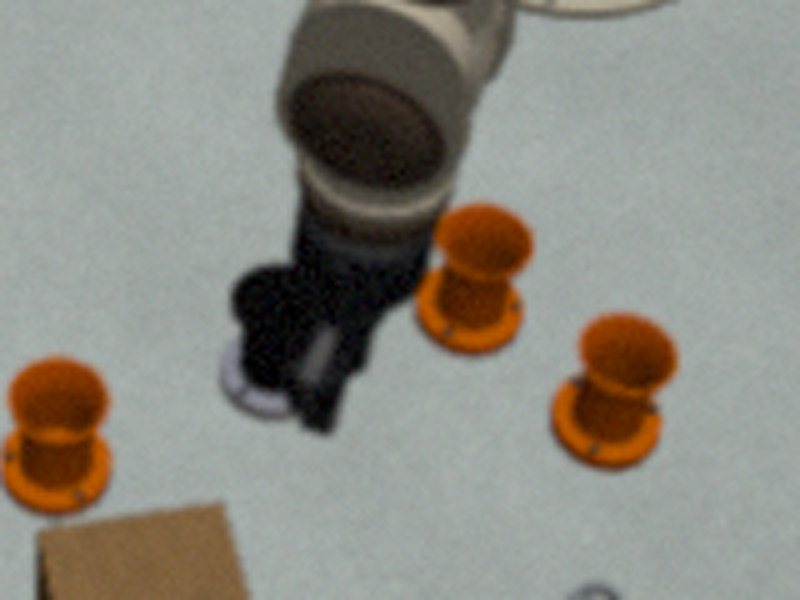

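>>> apply_moves --pt "5.2 -8.5 0 0 0 0 0.5" --pt "5.2 -8.5 0 0 0 0 0.5" --pt "5.2 -8.5 0 0 0 0 0.5" --pt "5.2 -8.5 0 0 0 0 0.5" --pt "5.2 -8.5 0 0 0 0 0.5" --pt "5.2 -8.5 0 0 0 0 0.5" --pt "5.2 -8.5 0 0 0 0 0.5" --pt "5.2 -8.5 0 0 0 0 0.5" --pt "5.2 -8.5 0 0 0 0 0.5" --pt "5.2 -8.5 0 0 0 0 0.5" --pt "5.2 -8.5 0 0 0 0 0.5" --pt "5.2 -8.5 0 0 0 0 0.5" --pt "5.2 -8.5 0 0 0 0 0.5" --pt "5.2 -8.5 0 0 0 0 0.5" --pt "5.2 -8.5 0 0 0 0 0.5" --pt "5.2 -8.5 0 0 0 0 0.5" --pt "5.2 -8.5 0 0 0 0 0.5" --pt "0 0 0 0 0 0 0.5"

```text
time: 5.85
ee_pos: [0.4782, 0.1114, 0.0212]
tcp_rot: [-180.0, 0.0, 121.4]
wrist_force: [0.2, 0.7, -0.6]
opening: 0.0428
```

```bash
python3 - <<'E'
from h import *
save('wrist','w4.png');save('top','t4.png')
s=np.load('pics/t4.npy');cv2.imwrite('pics/t4c.png',cv2.resize(s[140:280,160:340],(771,600),interpolation=cv2.INTER_CUBIC)[:,:,::-1])
E
```

```text
(no output)
```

View pics/w4.png

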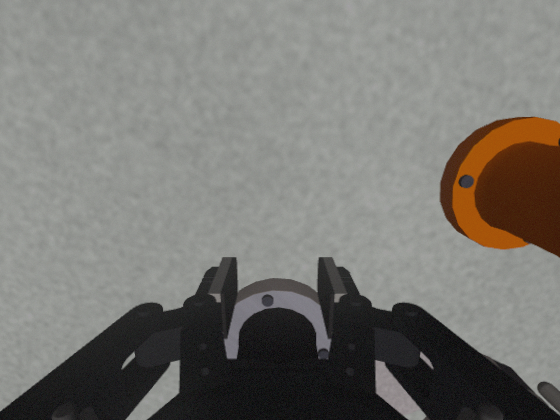

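View pics/t4c.png

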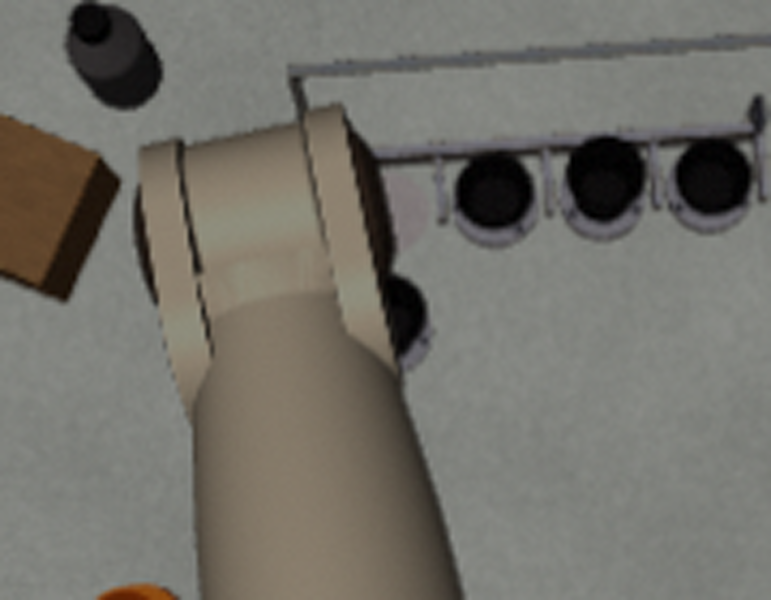

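```bash
python3 - <<'E'
from h import *
T=wT();o=get_obs();print(o['ee_pos'])
u=np.array([np.cos(np.radians(-58.6)),np.sin(np.radians(-58.6))])
for z,v in((.012,290),(0.0,279),(.012,288)):
  e=plane('wrist',[(278,v)],z,T)[0];print(e, e[:2]+.032*u)
E
```

```text
[0.47784066 0.11191372 0.02118861]
[0.48211842 0.10442313 0.012     ] [0.49879072 0.07710951]
[0.48232252 0.10416589 0.        ] [0.49899483 0.07685227]
[0.48149485 0.10544259 0.012     ] [0.49816716 0.07812897]
```

```bash
python3 - <<'E'
from h import *
im=np.load('pics/w4.npy')[250:370,200:360];cv2.imwrite('pics/w4c.png',cv2.resize(np.clip(255*(im/255.)**.5,0,255).astype(np.uint8),(800,600))[:,:,::-1])
E
```

```text
(no output)
```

View pics/w4c.png

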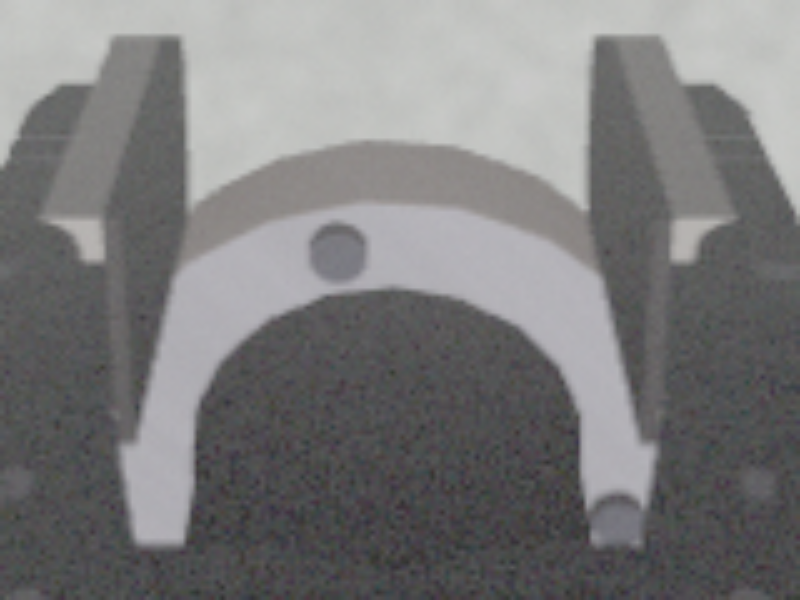

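>>> apply_moves --pt "-6.5 10.7 0 0 0 0 0.5" --pt "-6.5 10.6 0 0 0 0 0.5" --pt "-3.4 -7.3 0 0 0 7 0.5" --pt "-3.4 -7.3 0 0 0 7 0.5" --pt "-3.4 -7.3 0 0 0 7 0.5" --pt "-3.4 -7.3 0 0 0 7 0.5" --pt "-3.4 -7.3 0 0 0 7 0.5" --pt "-3.4 -7.3 0 0 0 7 0.5" --pt "-3.4 -7.3 0 0 0 7 0.5" --pt "-3.4 -7.3 0 0 0 7 0.5" --pt "-3.4 -7.3 0 0 0 7 0.5" --pt "0 0 0 0 0 0 0.5"

```text
time: 7.45
ee_pos: [0.4339, 0.0681, 0.0214]
tcp_rot: [180.0, 0.0, -175.6]
wrist_force: [0.5, -0.4, 0.8]
opening: 0.0429
```

```bash
python3 - <<'E'
from h import *
print(get_obs()['q'])
save('wrist','w5.png');save('top','t5.png')
s=np.load('pics/t5.npy');cv2.imwrite('pics/t5c.png',cv2.resize(s[140:280,160:340],(771,600),interpolation=cv2.INTER_CUBIC)[:,:,::-1])
E
```

```text
[ 8.92148287e+00 -8.37307855e+00 -2.81939038e+01  7.01671648e+01
  8.59631631e-05  4.53513177e+00]
```

View pics/w5.png

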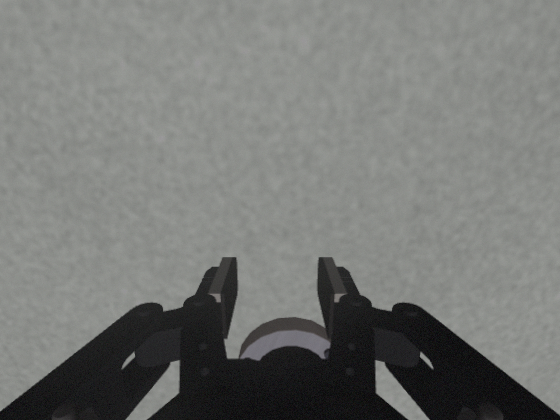

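View pics/t5c.png

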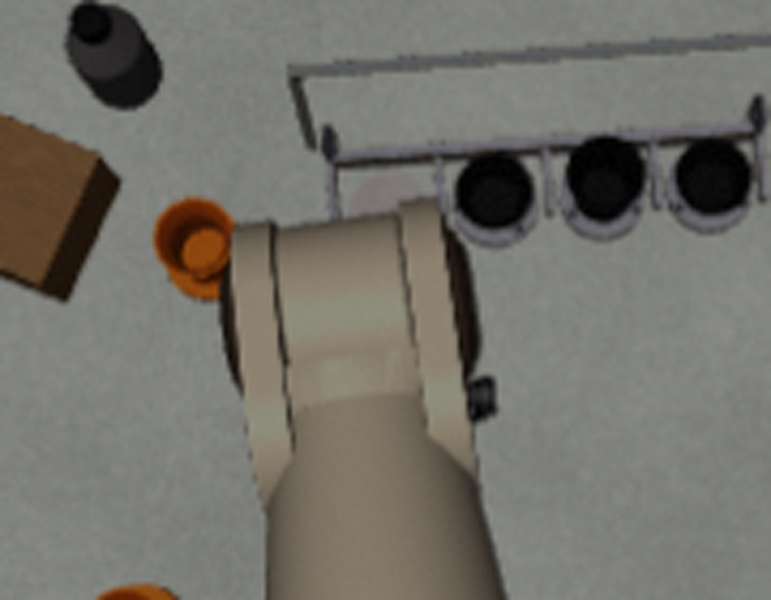

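>>> apply_moves --pt "0 5 0 0 0 0 0.5" --pt "8 0.2 0 0 0 0 0.5" --pt "8 0.2 0 0 0 0 0.5" --pt "8 0.2 0 0 0 0 0.5" --pt "8 0.2 0 0 0 0 0.5" --pt "8 0.3 0 0 0 0 0.5" --pt "8 0.2 0 0 0 0 0.5" --pt "8 0.2 0 0 0 0 0.5" --pt "8 0.3 0 0 0 0 0.5" --pt "0 0 0 0 0 0 0.5"

```text
time: 8.8
ee_pos: [0.4988, 0.0744, 0.0212]
tcp_rot: [-180.0, 0.0, -175.6]
wrist_force: [0.0, -0.4, -1.0]
opening: 0.0426
```

```bash
python3 - <<'E'
from h import *
save('wrist','w6.png');save('scene','s6.png')
s=np.load('pics/s6.npy');cv2.imwrite('pics/s6c.png',cv2.resize(s[180:285,210:350],(800,600),interpolation=cv2.INTER_CUBIC)[:,:,::-1])
E
```

```text
(no output)
```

View pics/w6.png

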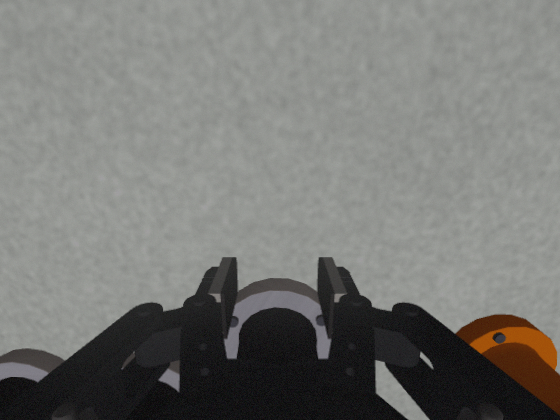

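View pics/s6c.png

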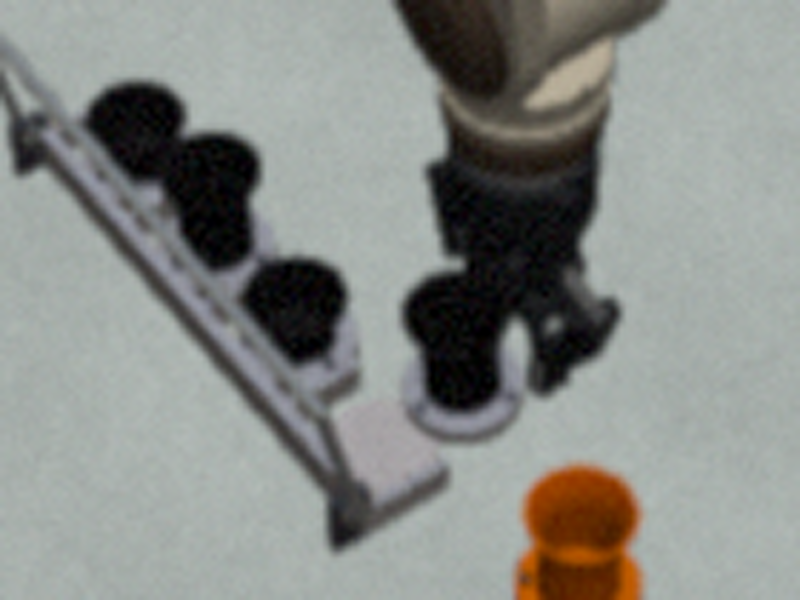

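>>> apply_moves --pt "5 0.2 0 0 0 0 0.5" --pt "5 0.2 0 0 0 0 0.5" --pt "5 0.2 0 0 0 0 0.5" --pt "5 0.2 0 0 0 0 0.5" --pt "5 0.3 0 0 0 0 0.5" --pt "5 0.3 0 0 0 0 0.5" --pt "4 0.3 0 0 0 0 0.5" --pt "4 0.3 0 0 0 0 0.5" --pt "0 0 0 0 0 0 0.5"

```text
time: 10.02
ee_pos: [0.5366, 0.0765, 0.0212]
tcp_rot: [-180.0, 0.0, -175.6]
wrist_force: [-1.1, 0.2, 0.9]
opening: 0.0429
```

>>> apply_moves --pt "2 0.2 0 0 0 0 0.5" --pt "2 0.2 0 0 0 0 0.5" --pt "0 0 0 0 0 0 0.5"

```text
time: 10.4
ee_pos: [0.5404, 0.0769, 0.0213]
tcp_rot: [180.0, 0.0, -175.6]
wrist_force: [0.1, -0.2, 0.4]
opening: 0.0427
```

>>> apply_moves --pt "2 0.2 0 0 0 0 0.5" --pt "1 0.1 0 0 0 0 0.5" --pt "0 0 0 0 0 0 0.5"

```text
time: 10.78
ee_pos: [0.5434, 0.0771, 0.0213]
tcp_rot: [-180.0, 0.0, -175.6]
wrist_force: [-0.3, 0.2, 0.7]
opening: 0.0428
```

```bash
python3 - <<'E'
from h import *
save('wrist','w7.png');save('scene','s7.png')
s=np.load('pics/s7.npy');cv2.imwrite('pics/s7c.png',cv2.resize(s[180:285,210:350],(800,600),interpolation=cv2.INTER_CUBIC)[:,:,::-1])
E
```

```text
(no output)
```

View pics/w7.png

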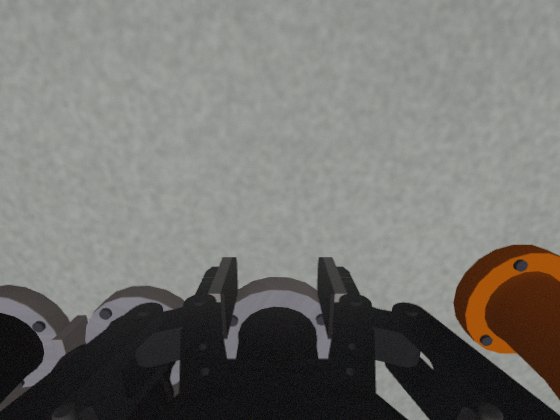

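View pics/s7c.png

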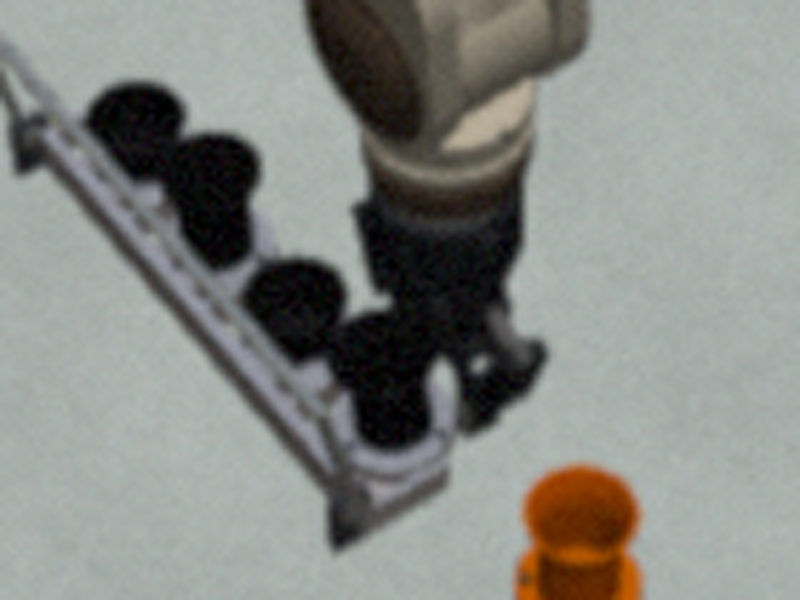

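>>> apply_moves --pt "1 0.1 0 0 0 0 0.5" --pt "1 0.1 0 0 0 0 0.5" --pt "0 0 0 0 0 0 0.5"

```text
time: 11.25
ee_pos: [0.5454, 0.0774, 0.0213]
tcp_rot: [180.0, 0.0, -175.6]
wrist_force: [-1.1, 0.6, 0.5]
opening: 0.0427
```

>>> apply_moves --pt "1 0.1 0 0 0 0 0.5" --pt "0 0 0 0 0 0 0.5"

```text
time: 11.5
ee_pos: [0.5464, 0.0774, 0.0213]
tcp_rot: [-180.0, 0.0, -175.6]
wrist_force: [-0.6, -0.4, 1.2]
opening: 0.0427
```

>>> apply_moves --pt "1 0.1 0 0 0 0 0.5" --pt "0 0 0 0 0 0 0.5"

```text
time: 11.75
ee_pos: [0.5474, 0.0775, 0.0213]
tcp_rot: [-180.0, 0.0, -175.6]
wrist_force: [-0.9, -0.1, -0.0]
opening: 0.0427
```

>>> apply_moves --pt "1 0.1 0 0 0 0 0.5" --pt "0 0 0 0 0 0 0.5"

```text
time: 12.0
ee_pos: [0.5484, 0.0777, 0.0213]
tcp_rot: [180.0, 0.0, -175.6]
wrist_force: [-1.3, 0.1, 0.2]
opening: 0.0425
```

```bash
python3 - <<'E'
from h import *
save('wrist','w8.png')
E
```

```text
(no output)
```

View pics/w8.png

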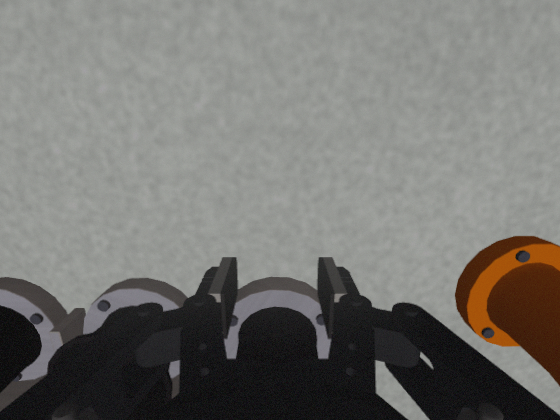

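>>> apply_moves --pt "1 0.1 0 0 0 0 0.5" --pt "0 0 0 0 0 0 0.5"

```text
time: 12.3
ee_pos: [0.5494, 0.0777, 0.0213]
tcp_rot: [180.0, 0.0, -175.6]
wrist_force: [-1.3, -0.1, -0.1]
opening: 0.0428
```

>>> apply_moves --pt "1 0.1 0 0 0 0 0.5" --pt "0 0 0 0 0 0 0.5"

```text
time: 12.55
ee_pos: [0.5504, 0.0778, 0.0213]
tcp_rot: [-180.0, 0.0, -175.6]
wrist_force: [-0.9, -0.4, -0.4]
opening: 0.0429
```

>>> apply_moves --pt "1 0.1 0 0 0 0 0.5" --pt "0 0 0 0 0 0 0.5"

```text
time: 12.8
ee_pos: [0.5514, 0.0779, 0.0212]
tcp_rot: [-180.0, 0.0, -175.6]
wrist_force: [-1.4, -0.2, 0.0]
opening: 0.0427
```

```bash
python3 - <<'E'
from h import *
save('wrist','w9.png');save('scene','s9.png')
s=np.load('pics/s9.npy');cv2.imwrite('pics/s9c.png',cv2.resize(s[180:285,210:350],(800,600),interpolation=cv2.INTER_CUBIC)[:,:,::-1])
E
```

```text
(no output)
```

View pics/w9.png

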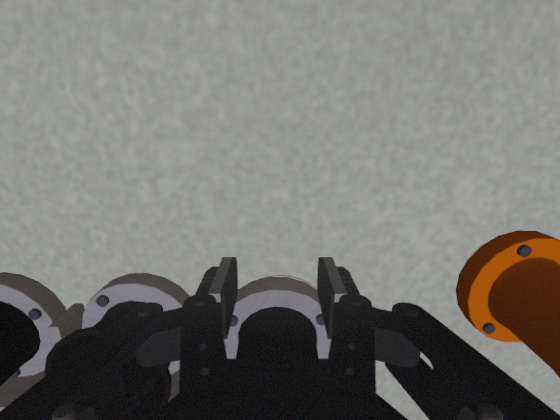

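View pics/s9c.png

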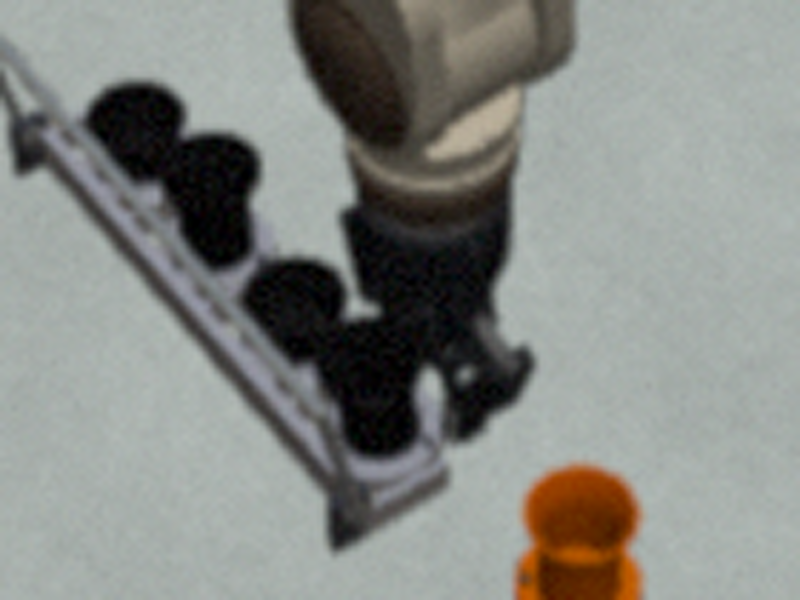

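```bash
python3 - <<'E'
from h import *
a=[]
for n in('w8','w9'):
  im=np.load(f'pics/{n}.npy')[250:340,0:360];a.append(cv2.resize(np.clip(255*(im/255.)**.5,0,255).astype(np.uint8),(800,290),interpolation=cv2.INTER_CUBIC)[:,:,::-1])
cv2.imwrite('pics/w89.png',np.vstack(a))
E
```

```text
(no output)
```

View pics/w89.png

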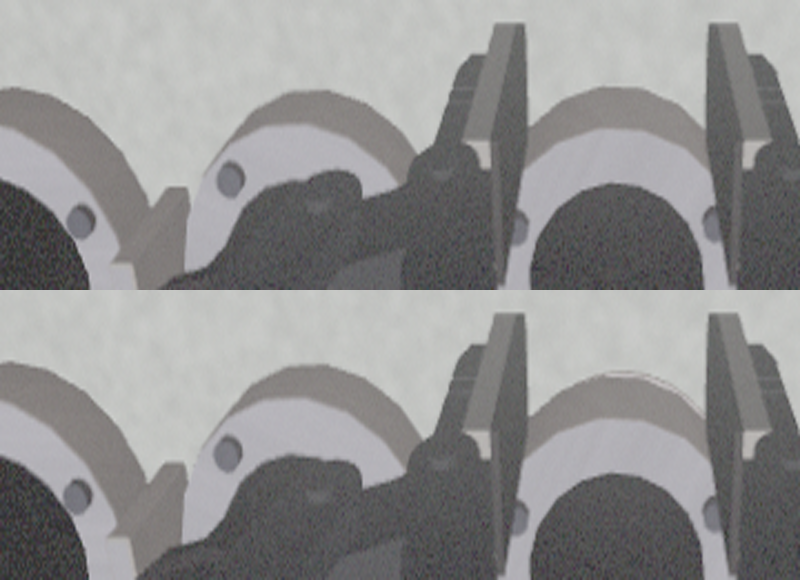

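>>> apply_moves --pt "0.7 0.1 0 0 0 0 0.5" --pt "0 0 0 0 0 0 0.5"

```text
time: 13.15
ee_pos: [0.552, 0.078, 0.0213]
tcp_rot: [-180.0, 0.0, -175.6]
wrist_force: [-0.8, -1.0, 0.9]
opening: 0.0429
```

>>> apply_moves --pt "0.7 0.1 0 0 0 0 0.5" --pt "0 0 0 0 0 0 0.5"

```text
time: 13.4
ee_pos: [0.5528, 0.0781, 0.0213]
tcp_rot: [-180.0, 0.0, -175.6]
wrist_force: [-1.1, -0.2, -0.5]
opening: 0.0426
```

```bash
python3 - <<'E'
from h import *
im=save('wrist','w10.png')
im=im[250:340,0:360];cv2.imwrite('pics/w10c.png',cv2.resize(np.clip(255*(im/255.)**.5,0,255).astype(np.uint8),(800,290),interpolation=cv2.INTER_CUBIC)[:,:,::-1])
E
```

```text
(no output)
```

View pics/w10c.png

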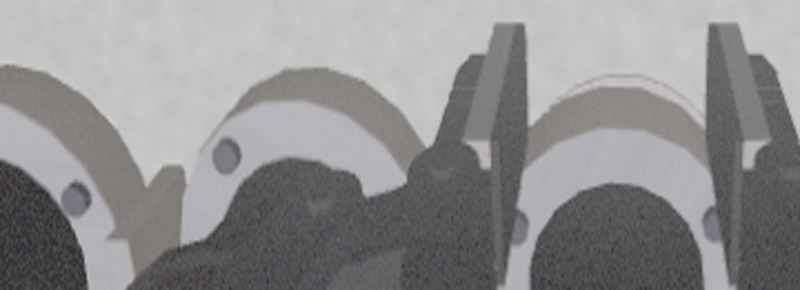

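>>> apply_moves --pt "0.7 0.1 0 0 0 0 0.5" --pt "0 0 0 0 0 0 0.5"

```text
time: 13.7
ee_pos: [0.5535, 0.0782, 0.0213]
tcp_rot: [180.0, 0.0, -175.6]
wrist_force: [-0.7, -0.3, -0.3]
opening: 0.0427
```

>>> apply_moves --pt "0.7 0.1 0 0 0 0 0.5" --pt "0 0 0 0 0 0 0.5"

```text
time: 13.95
ee_pos: [0.554, 0.0783, 0.0213]
tcp_rot: [-180.0, -0.0, -175.6]
wrist_force: [-2.5, -0.4, 0.4]
opening: 0.0423
```

>>> apply_moves --pt "0.7 0.1 0 0 0 0 0.5" --pt "0 0 0 0 0 0 0.5"

```text
time: 14.2
ee_pos: [0.5544, 0.0784, 0.0213]
tcp_rot: [-180.0, -0.0, -175.6]
wrist_force: [-5.2, -0.8, 3.3]
opening: 0.0425
```

>>> apply_moves --pt "0.7 0.1 0 0 0 0 0.5" --pt "0 0 0 0 0 0 0.5"

```text
time: 14.45
ee_pos: [0.5546, 0.0784, 0.0213]
tcp_rot: [-180.0, -0.1, -175.6]
wrist_force: [-8.5, -0.6, 4.2]
opening: 0.0427
```

```bash
python3 - <<'E'
from h import *
im=save('wrist','w11.png')
im=im[250:340,0:360];cv2.imwrite('pics/w11c.png',cv2.resize(np.clip(255*(im/255.)**.5,0,255).astype(np.uint8),(800,290),interpolation=cv2.INTER_CUBIC)[:,:,::-1])
E
```

```text
(no output)
```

View pics/w11c.png

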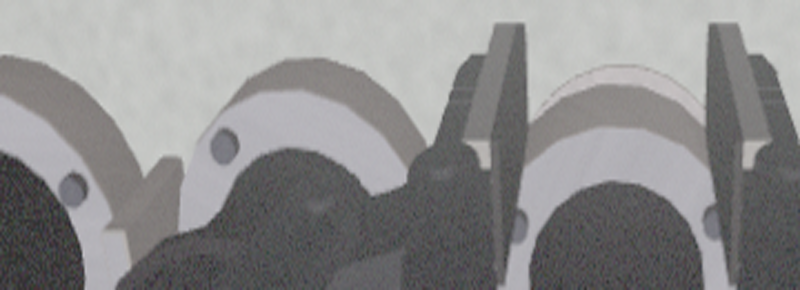

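>>> apply_moves --pt "-5 -0.4 0 0 0 0 0.5" --pt "-20 -1.6 0 0 0 0 0.5" --pt "-35 -2.8 0 0 0 0 0.5" --pt "-40 -3 40 0 0 0 0.5" --pt "-50 0 60 0 0 0 0.5" --pt "-60 0 60 0 0 0 0.5" --pt "-60 0 60 0 0 0 0.5" --pt "0 0 0 0 0 0 0.5"

```text
time: 15.5
ee_pos: [0.3269, 0.0711, 0.2015]
tcp_rot: [179.9, 0.5, -175.5]
wrist_force: [1.3, 0.1, 0.5]
opening: 0.0426
```

```bash
python3 - <<'E'
from h import *
save('top','t12.png');save('scene','s12.png')
s=np.load('pics/t12.npy');cv2.imwrite('pics/t12c.png',cv2.resize(s[140:210,215:355],(800,400),interpolation=cv2.INTER_CUBIC)[:,:,::-1])
s=np.load('pics/s12.npy');cv2.imwrite('pics/s12c.png',cv2.resize(s[180:285,190:330],(800,600),interpolation=cv2.INTER_CUBIC)[:,:,::-1])
E
```

```text
(no output)
```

View pics/t12c.png

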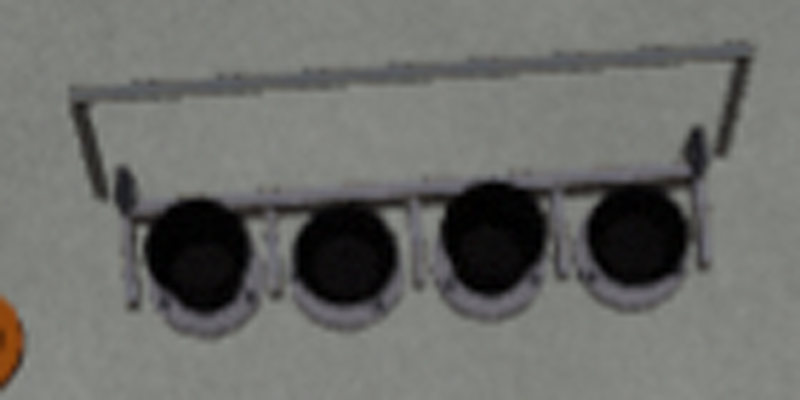

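View pics/s12c.png

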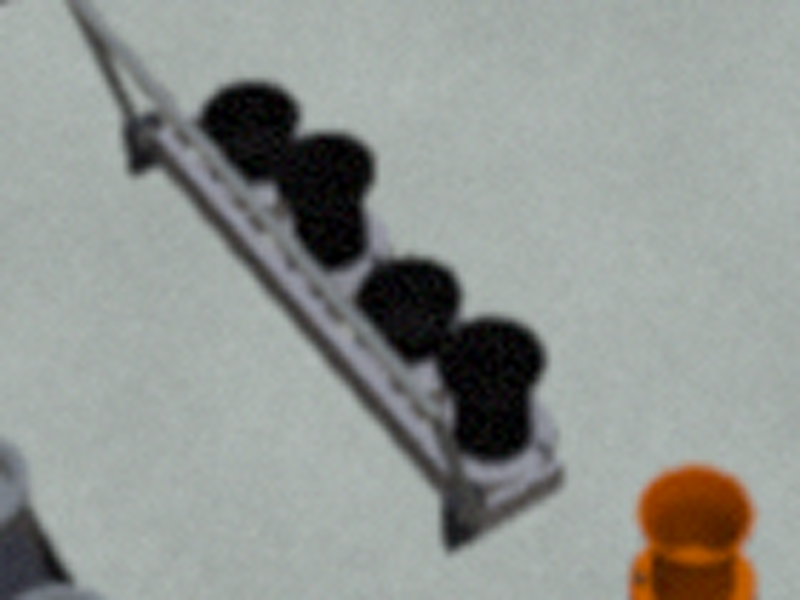

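```bash
python3 - <<'E'
from h import *
def tri(a,b):
  o1,v1=ray('top',[a]);o2,v2=ray('scene',[b]);v1=v1[0];v2=v2[0]
  s=np.linalg.lstsq(np.c_[v1,-v2],o2-o1,rcond=None)[0];p=o1+v1*s[0];q=o2+v2*s[1];return (p+q)/2,np.linalg.norm(p-q)
L=tri((227.6,156.45),(266.9,251.1));R=tri((346.6,148.6),(202.1,178.3));print(L,R,np.linalg.norm(L[0]-R[0]))
ex=np.array([.9969,.0788]);ey=np.array([-.0788,.9969]);c=np.array([.5948,-.0370])
for p in(L[0],R[0]):
  d=p[:2]-c;print(d@ex,d@ey,p[2])
for th in(1.6,1.7,1.8,1.9,2.0):print(th,.046-.111*np.cos(th),.03+.111*np.sin(th))
k=5.714
print('rings',plane('top',np.array([(207,337),(345,330),(490,318),(633,311)])/k+[215,140],0.0))
# rail inner top edge, hinge blocks
print('rail front-top',plane('top',np.array([(140,205),(690,172)])/k+[215,140],.03))
# bar at several theta
for th in(1.6,1.7,1.8,1.9,2.0):
  h=.046-.111*np.cos(th);z=.03+.111*np.sin(th)
  P=[np.r_[c+ex*h+ey*s*.168,z] for s in(1,-1)]
  print(th,((proj('top',P)-[215,140])*k).round(),((proj('scene',P)-[190,170])*[7,5.4]).round())
E
```

```text
(array([0.64728721, 0.13801471, 0.13943002]), np.float64(0.0008040671287436039)) (array([ 0.67626885, -0.2027964 ,  0.13486218]), np.float64(0.0007508085509724554)) 0.342071643174904
0.06611566279241943 0.17033616892828157 0.13943001781425002
0.06815153836998175 -0.17170217373223848 0.1348621818497856
1.6 0.04924114697544306 0.14095266993760708
1.7 0.060301738866803234 0.14007479396022401
1.8 0.07121943251093267 0.13809708702747966
1.9 0.08188514192184887 0.13503930973330303
2.0 0.0921922988567328 0.13093201437765067
rings [[ 0.55320524  0.07742586  0.        ]
 [ 0.55776147  0.00220071  0.        ]
 [ 0.56518012 -0.07694565  0.        ]
 [ 0.56985065 -0.15528261  0.        ]]
rail front-top [[ 0.61930537  0.11297933  0.03      ]
 [ 0.64057905 -0.18384424  0.03      ]]
1.6 [[ 77. 126.]
 [751.  81.]] [[570. 417.]
 [126.  27.]]
1.7 [[ 77. 105.]
 [748.  61.]] [[546. 428.]
 [104.  36.]]
1.8 [[ 76.  85.]
 [745.  41.]] [[523. 441.]
 [ 83.  47.]]
1.9 [[ 76.  67.]
 [742.  23.]] [[500. 455.]
 [ 62.  59.]]
2.0 [[ 76.  50.]
 [739.   6.]] [[477. 470.]
 [ 42.  72.]]
```

>>> apply_moves --pt "36 -7 8 0 0 -10 0.5" --pt "36 -7 8 0 0 -10 0.5" --pt "36 -7 8 0 0 -10 0.5" --pt "37 -7 0 0 0 -10 0.5" --pt "37 -7 0 0 0 -10 0.5" --pt "37 -7 0 0 0 -10 0.5" --pt "37 -7 0 0 0 -10 0.5" --pt "37 -7 0 0 0 -10 0.5" --pt "38 -8 0 0 0 -10 0.5" --pt "0 0 0 0 0 0 0.5" --pt "0 0 0 0 0 0 0.5"

```text
time: 16.98
ee_pos: [0.658, 0.0066, 0.2194]
tcp_rot: [-179.8, -0.0, 94.5]
wrist_force: [-0.3, -0.2, 0.3]
opening: 0.0425
```

```bash
python3 - <<'E'
from h import *
o=get_obs();print(o['q'],o['ee_pos'],o['tcp_rot']);save('wrist','w13.png')
E
```

```text
[5.70805374e-01 2.01992003e+01 2.47866275e+01 9.47591016e+01
 3.40029782e-03 8.60901521e+01] [0.65803681 0.00657177 0.21944287] [-1.79828957e+02 -1.50982726e-02  9.44806257e+01]
```

View pics/w13.png

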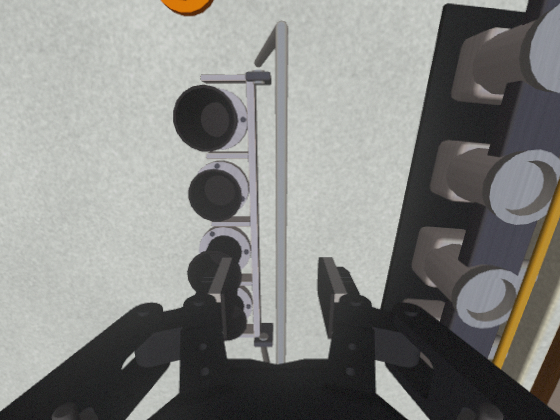

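>>> apply_moves --pt "0 0 -27 0 0 0 0.5" --pt "0 0 -27 0 0 0 0.5" --pt "0 0 -20 0 0 0 0.5" --pt "0 0 -8 0 0 0 0.5" --pt "0 0 0 0 0 0 0.5" --grip_force 20

```text
time: 17.65
ee_pos: [0.6577, 0.0069, 0.14]
tcp_rot: [180.0, 0.0, 94.4]
wrist_force: [0.8, -0.6, 1.1]
opening: 0.043
```

>>> apply_moves --pt "0 0 0 0 0 0 0.7" --pt "0 0 0 0 0 0 0.8" --pt "0 0 0 0 0 0 0.9" --pt "0 0 0 0 0 0 1" --pt "0 0 0 0 0 0 1" --pt "0 0 0 0 0 0 1"

```text
time: 18.4
ee_pos: [0.6585, 0.0068, 0.1403]
tcp_rot: [179.9, 0.0, 94.4]
wrist_force: [1.8, 0.6, 5.0]
opening: 0.0069
```

```bash
python3 - <<'E'
from h import *
save('wrist','w14.png');print(get_obs())
h=np.array([.6376,.0055]);ex=np.array([.9969,.0788])
p0=None
for a in np.degrees(1.77)-np.arange(0,102,6.):
  t=np.radians(max(a,0));p=np.r_[h-ex*.111*np.cos(t),.03+.111*np.sin(t)]*1000
  if p0 is not None: print(round(a,1),(p-p0).round(1))
  p0=p
E
```

```text
{'time': 18.45, 'q': array([ 5.86726763e-01,  1.91679525e+01,  1.47233383e+01,  8.54765984e+01,
       -6.30800443e-04,  8.61722964e+01]), 'qd': array([ 0.04523934,  0.06279807,  0.01614777, -0.03497901, -0.02451702,
        0.01631123]), 'joint_efforts': array([-1.43297310e-01, -6.42963052e+01,  4.32038462e+01,  1.03497829e+00,
       -5.02612931e-02,  2.19820108e-02]), 'ee_pos': array([0.65850481, 0.00674058, 0.14029695]), 'tcp_rot': array([1.79921430e+02, 5.88894856e-03, 9.44144259e+01]), 'wrist_force': array([2.37561446, 0.06201599, 6.05685606]), 'torque': array([ 0.0467158 , -0.53337033,  0.02176489]), 'opening': 0.007095706709091502}
95.4 [-11.5  -0.9   1.7]
89.4 [-11.6  -0.9   0.5]
83.4 [-11.6  -0.9  -0.7]
77.4 [-11.4  -0.9  -1.9]
71.4 [-11.2  -0.9  -3.1]
65.4 [-10.8  -0.9  -4.3]
59.4 [-10.3  -0.8  -5.4]
53.4 [-9.6 -0.8 -6.4]
47.4 [-8.9 -0.7 -7.4]
41.4 [-8.1 -0.6 -8.3]
35.4 [-7.2 -0.6 -9.1]
29.4 [-6.2 -0.5 -9.8]
23.4 [ -5.2  -0.4 -10.4]
17.4 [ -4.   -0.3 -10.9]
11.4 [ -2.9  -0.2 -11.3]
5.4 [ -1.7  -0.1 -11.5]
```

View pics/w14.png

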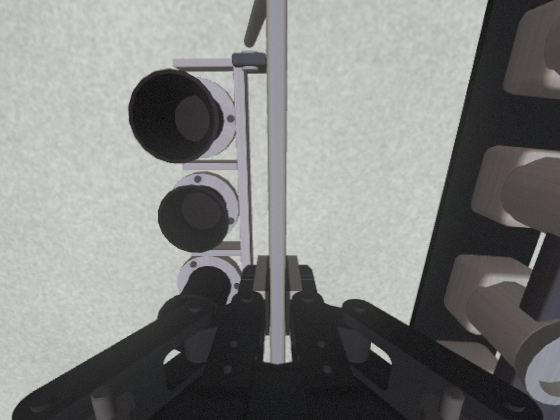

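>>> apply_moves --pt "-11.5 -0.9 1.2 0 0 0 1" --pt "-11.6 -0.9 0.5 0 0 0 1" --pt "-11.6 -0.9 -0.7 0 0 0 1" --pt "-11.4 -0.9 -1.9 0 0 0 1" --pt "0 0 0 0 0 0 1"

```text
time: 19.08
ee_pos: [0.6106, 0.003, 0.1384]
tcp_rot: [-179.9, 0.0, 94.4]
wrist_force: [-1.3, -1.1, 2.1]
opening: 0.0071
```

>>> apply_moves --pt "-11.2 -0.9 -3.1 0 0 0 1" --pt "-10.8 -0.9 -4.3 0 0 0 1" --pt "-10.3 -0.8 -5.4 0 0 0 1" --pt "-9.6 -0.8 -6.4 0 0 0 1" --pt "0 0 0 0 0 0 1"

```text
time: 19.7
ee_pos: [0.5688, -0.0004, 0.1185]
tcp_rot: [-179.9, -0.0, 94.4]
wrist_force: [0.6, -2.1, -2.5]
opening: 0.0071
```

>>> apply_moves --pt "-8.9 -0.7 -7.4 0 0 0 1" --pt "-8.1 -0.6 -8.3 0 0 0 1" --pt "-7.2 -0.6 -9.1 0 0 0 1" --pt "-6.2 -0.5 -9.8 0 0 0 1" --pt "0 0 0 0 0 0 1"

```text
time: 20.32
ee_pos: [0.5398, -0.0027, 0.0837]
tcp_rot: [179.9, 0.0, 94.4]
wrist_force: [9.2, -2.6, -6.6]
opening: 0.0068
```

>>> apply_moves --pt "-5.2 -0.4 -10.4 0 0 0 1" --pt "-4 -0.3 -10.9 0 0 0 1" --pt "-2.4 -0.2 -9 0 0 0 1" --pt "0 0 0 0 0 0 1"

```text
time: 20.82
ee_pos: [0.5299, -0.0035, 0.0546]
tcp_rot: [179.7, 0.0, 94.4]
wrist_force: [13.7, -1.6, -4.2]
opening: 0.0071
```

```bash
python3 - <<'E'
from h import *
save('scene','s15.png')
s=np.load('pics/s15.npy');cv2.imwrite('pics/s15c.png',cv2.resize(s[160:295,180:360],(800,600),interpolation=cv2.INTER_CUBIC)[:,:,::-1])
E
```

```text
(no output)
```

View pics/s15c.png

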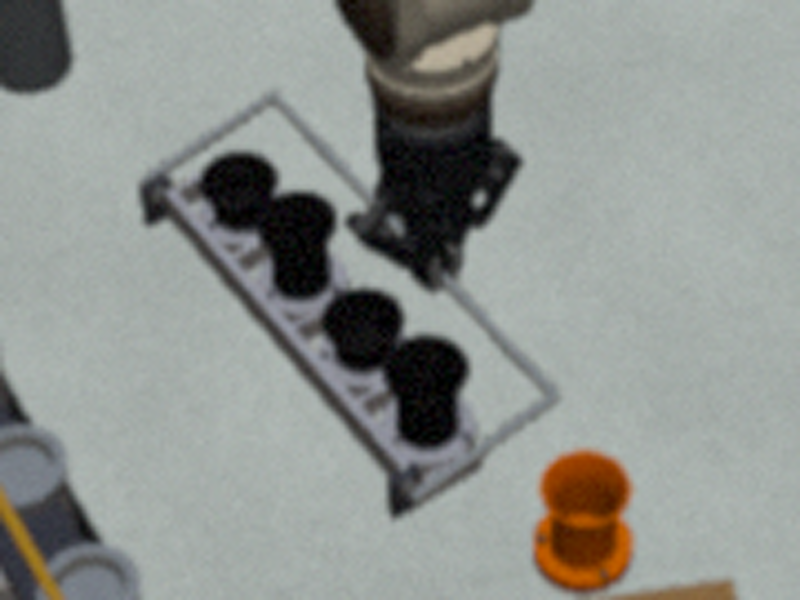

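>>> apply_moves --pt "1 0 -6 0 0 0 1" --pt "1 0 -6 0 0 0 1" --pt "0.5 0 -5 0 0 0 1" --pt "0 0 0 0 0 0 1"

```text
time: 21.38
ee_pos: [0.5287, -0.0035, 0.0361]
tcp_rot: [-179.8, -0.0, 94.4]
wrist_force: [-5.4, -2.1, -1.0]
opening: 0.0069
```

>>> apply_moves --pt "0 0 -3 0 0 0 1" --pt "0 0 -3 0 0 0 1" --pt "0 0 0 0 0 0 1"

```text
time: 21.75
ee_pos: [0.5288, -0.0036, 0.0334]
tcp_rot: [-179.8, -0.0, 94.4]
wrist_force: [-18.0, -2.1, 24.8]
opening: 0.0068
```

>>> apply_moves --pt "0 0 1.5 0 0 0 1" --pt "0 0 0 0 0 0 0.82" --pt "0 0 0 0 0 0 0.78" --pt "0 0 0 0 0 0 0.78"

```text
time: 22.25
ee_pos: [0.5306, -0.0035, 0.033]
tcp_rot: [-180.0, -0.0, 94.4]
wrist_force: [-0.2, 0.6, -0.8]
opening: 0.0185
```

```bash
python3 - <<'E'
from h import *
save('wrist','w16.png')
E
```

```text
(no output)
```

View pics/w16.png

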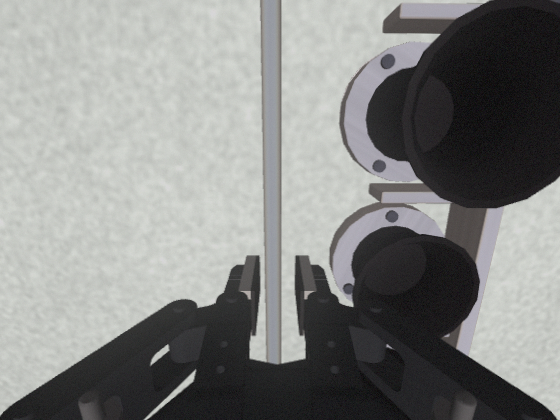

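>>> apply_moves --pt "0 0 10 0 0 0 0.78" --pt "0 0 25 0 0 0 0.78" --pt "0 0 25 0 0 0 1" --pt "-2 0 0 0 0 0 1" --pt "0 0 0 0 0 0 1" --pt "0 0 -20 0 0 0 1" --pt "0 0 -12 0 0 0 1" --pt "0 0 0 0 0 0 1"

```text
time: 23.3
ee_pos: [0.5276, -0.0036, 0.0596]
tcp_rot: [-179.8, -0.0, 94.4]
wrist_force: [-0.6, 0.3, -0.3]
opening: -0.0001
```

>>> apply_moves --pt "0 0 -3 0 0 0 1" --pt "0 0 -3 0 0 0 1" --pt "0 0 0 0 0 0 1"

```text
time: 23.68
ee_pos: [0.5286, -0.0036, 0.0552]
tcp_rot: [180.0, -0.0, 94.4]
wrist_force: [0.1, 0.2, 0.5]
opening: -0.0001
```

>>> apply_moves --pt "0 0 -2 0 0 0 1" --pt "0 0 -1 0 0 0 1" --pt "0 0 0 0 0 0 1"

```text
time: 24.05
ee_pos: [0.5285, -0.0036, 0.0521]
tcp_rot: [-180.0, 0.0, 94.4]
wrist_force: [-0.4, -0.5, -0.1]
opening: -0.0
```

>>> apply_moves --pt "0 0 -1 0 0 0 1" --pt "0 0 -1 0 0 0 1" --pt "0 0 0 0 0 0 1"

```text
time: 24.42
ee_pos: [0.5287, -0.0036, 0.0509]
tcp_rot: [180.0, 0.0, 94.4]
wrist_force: [-2.3, -0.7, 5.9]
opening: -0.0002
```

>>> apply_moves --pt "0 0 -1 0 0 0 1" --pt "0 0 0 0 0 0 1"

```text
time: 24.68
ee_pos: [0.5288, -0.0036, 0.0507]
tcp_rot: [179.9, 0.0, 94.4]
wrist_force: [-5.3, 0.5, 12.5]
opening: 0.0001
```

>>> apply_moves --pt "0 0 10 0 0 0 1" --pt "0 0 40 0 0 0 1" --pt "-50 0 50 0 0 0 1" --pt "-60 0 50 0 0 0 1" --pt "-60 0 30 0 0 0 1" --pt "-40 0 0 0 0 0 1" --pt "0 0 0 0 0 0 1"

```text
time: 25.55
ee_pos: [0.3391, -0.0036, 0.2127]
tcp_rot: [179.8, 0.0, 94.4]
wrist_force: [0.7, -0.3, -0.5]
opening: 0.0002
```

```bash
python3 - <<'E'
from h import *
save('top','t17.png');save('scene','s17.png')
s=np.load('pics/t17.npy');cv2.imwrite('pics/t17c.png',cv2.resize(s[135:235,140:400],(800,308),interpolation=cv2.INTER_CUBIC)[:,:,::-1])
s=np.load('pics/s17.npy');cv2.imwrite('pics/s17c.png',cv2.resize(s[160:295,180:360],(800,600),interpolation=cv2.INTER_CUBIC)[:,:,::-1])
E
```

```text
(no output)
```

View pics/t17.png

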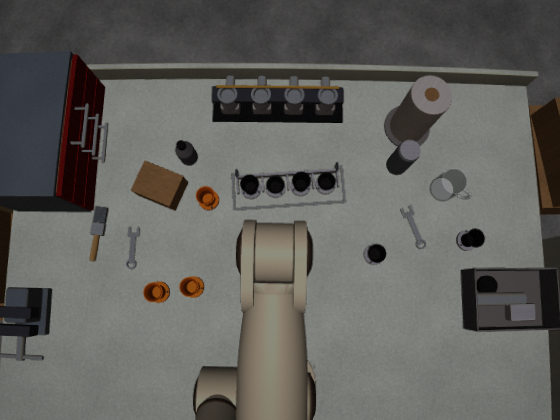

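View pics/t17c.png

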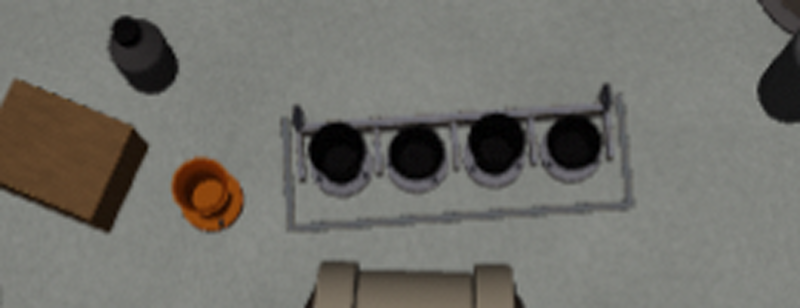

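View pics/s17c.png

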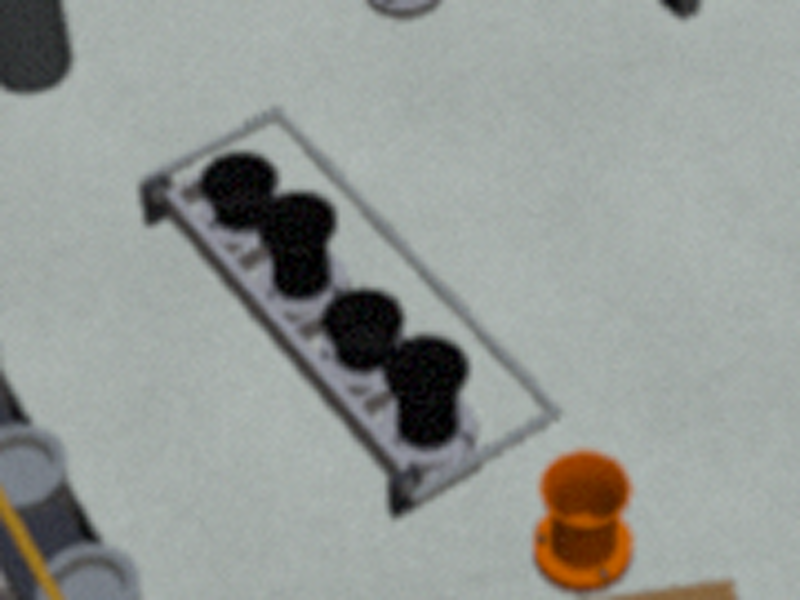

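View pics/s17.png

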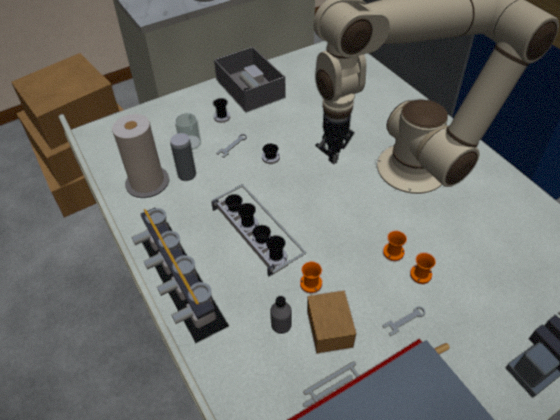

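Every view agrees: four horns stand in the rack, the bail is flat across the front, and everything else is as it was at the start. Handing in.

```bash
python3 -c "
from workcell import *
print(get_obs()['time'],job_done())"
```

```text
the job is handed in; nothing more can be done
25.65 None
```

The job is done and handed in at 25.65 s on the robot's clock (limit 64 s). The rack held short, tall, short in bays 2 to 4, with bay 1 empty, so a tall horn was missing. I slid the loose black tall horn along the bench into bay 1, using half-open fingers low behind its base ring. Then I gripped the bail's bar, swung it down over the set and let go.

**Horn home:** it stopped against the back rail and the push force rose to about 8.5 N without it moving further. In the top view its ring lines up with the other three to about 1 mm. One check disagreed: the wrist camera made it look about 4 mm deeper than its neighbours. The horn also stopped several millimetres deeper than my first estimate of the rack position. I trusted the top view and the firm stop.

**Bail closed:** pressing down with shut fingers met a firm stop, rising to 12.5 N, with the fingertips at about 34 mm. That is where the top of the bar should be when the bail is fully closed. During the swing the force peaked at about 31 N at the gripping fingers, which is under the limits.

**Rest of the bench:** the last top and scene views show the two unneeded black horns, the orange look-alikes and the other items where they started, and the arm clear of everything.

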